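# Line up the disc spindles by fill

## Task

Line up the four spindles of discs on the four pads of the white board, one on the middle of each pad, in order of how many discs they hold: the fullest on the pad next to the red block, then ever fewer, the emptiest at the grey block's end. Leave all four standing upright and released; never tip a spindle over on the way, or the discs would slide off, and leave the mug alone.

Things in the scene. Friction and masses are not known exactly. Their poses are not given: they have to be found in the camera images.
- stack_green: Loose upright spindle of mini discs, top disc with green label, about 340 g. Round black base 86 mm across, 8 mm thick; on it silver discs 80 mm across, 56 mm high (disc top 64 mm above the underside), fixed to the base; through the middle a black post 14 mm thick, its top 105 mm above the underside: grip the bare post. Origin: centre of the underside; z up the post. Starts on the table.
- stack_white: Loose upright spindle of mini discs, top disc with white label, about 260 g. Round black base 86 mm across, 8 mm thick; on it silver discs 80 mm across, 40 mm high (disc top 48 mm above the underside), fixed to the base; through the middle a black post 14 mm thick, its top 105 mm above the underside: grip the bare post. Origin: centre of the underside; z up the post. Starts on the table.
- stack_yellow: Loose upright spindle of mini discs, top disc with yellow label, about 180 g. Round black base 86 mm across, 8 mm thick; on it silver discs 80 mm across, 24 mm high (disc top 32 mm above the underside), fixed to the base; through the middle a black post 14 mm thick, its top 105 mm above the underside: grip the bare post. Origin: centre of the underside; z up the post. Starts on the table.
- stack_blue: Loose upright spindle of mini discs, top disc with blue label, about 100 g. Round black base 86 mm across, 8 mm thick; on it silver discs 80 mm across, 8 mm high (disc top 16 mm above the underside), fixed to the base; through the middle a black post 14 mm thick, its top 105 mm above the underside: grip the bare post. Origin: centre of the underside; z up the post. Starts on the table.
- pad_1: The leftmost pad of the four as seen from the robot (largest y), at one end of the row. Fixed round grey pad with black rim, 94 mm across, 2 mm thick, on a fixed white board (115 x 425 mm, 6 mm thick): its top is 8 mm above the table. Four pads in a straight row, 105 mm apart. Origin: centre of the underside, 6 mm above the table.
- pad_2: The second pad from the left as seen from the robot. Fixed round grey pad with black rim, 94 mm across, 2 mm thick, on a fixed white board (115 x 425 mm, 6 mm thick): its top is 8 mm above the table. Four pads in a straight row, 105 mm apart. Origin: centre of the underside, 6 mm above the table.
- pad_3: The third pad from the left as seen from the robot. Fixed round grey pad with black rim, 94 mm across, 2 mm thick, on a fixed white board (115 x 425 mm, 6 mm thick): its top is 8 mm above the table. Four pads in a straight row, 105 mm apart. Origin: centre of the underside, 6 mm above the table.
- pad_4: The rightmost pad of the four as seen from the robot (smallest y), at the other end of the row. Fixed round grey pad with black rim, 94 mm across, 2 mm thick, on a fixed white board (115 x 425 mm, 6 mm thick): its top is 8 mm above the table. Four pads in a straight row, 105 mm apart. Origin: centre of the underside, 6 mm above the table.
- red_block: Fixed red end block, 30 mm along the row, 90 mm across it, 40 mm high, standing on the table just past one end of the pad row, 77.5 mm from the centre of the nearest pad (pad_1 or pad_4, it varies). A like block in grey stands past the other end. Origin: centre of the underside.
- mug: Blue mug, 76 mm across and 90 mm high, standing on the table at the robot's right of the row; a bystander. Origin: centre of the underside.

How it is judged:
By the outcome, as a careful person would: the job done as asked, in the order asked, and still so for the second after the job is handed in, with the robot touching nothing.
It also fails if it takes over 109 s, if anything falls off the work surface, if the arm or the gripper's body presses on something with over 40 N, if the wrist force passes 120 N, or if a joint passes its speed limit or range.

## Robot

A 7-joint arm with a two-finger parallel gripper is mounted at the origin on the work surface. World frame = base frame: x ahead of the robot, y to its left, z up, the work surface at z = 0. Lengths are in m, angles in rad, forces in N, time in s.
With the tool pointing down it reaches from about 0.425 to 0.875 m from the base axis. Payload 8.4 kg.
Tool frame: the origin (TCP) lies on the centre line of the jaws, within the pads' length; the fingertips stand 25 mm ahead of it and the grasp point (between the pads) lies 6 mm ahead of it; y points along the fingers, x is the direction in which the jaws open and shut, and the axes are right-handed (so a half turn about y gives the same grasp; the last joint's range is limited). The gripper opens to 85 mm and grips with 20 to 120 N. Pads are 22 mm wide; open, the fingers measure 114 mm over their backs; the gripper's body (76 mm by 85 mm) begins 54 mm behind the grasp point. The pads swing forward as they close: fully open they stand 13 mm farther back than shut.
Start: joints at [-1.446, 0.333, 0.04, 1.465, -0.013, 1.343, -0.059], TCP at [0.144, 0.634, 0.256] pointing down, gripper open.
Joint ranges: [-2.58, 2.58], [-0.38, 2.09], [-1.3, 1.39], [0.25, 2.4], [-1.5, 4.64], [0.08, 2.09], [-2.65, 2.65]. Speed limits (rad/s): [2.22, 2.22, 2.79, 2.79, 3.14, 3.14, 3.14].

## Interface

Orientations are given as a unit quaternion [w, x, y, z].
In Python, from plant import status, imaging, job gives the robot as it stands.
- The arm moves only by the shell command python3 -m handwheel 'ROWS' [FORCE]. ROWS is JSON, a list of rows, each a list of 7 numbers: the opening in per cent of the stroke, from 0 (shut) to 100 (fully open), then the shift along the world's x, y, z in mm, then the turn, a rotation vector about the world's x, y, z in degrees. A call has exactly 5 rows; each row shifts and turns the commanded pose from where the row before left it; what a row does not reach is not made up. A row lasts 1/10 s, in which the tool goes at most 50 mm and 8.59 degrees, less where a joint would pass 70% of its speed; a pose out of reach is approached as far as the arm can. A call with a gripper value outside its range is refused whole. The fingers move at their own pace and stop on an object; FORCE is the grip in N (left out, the last holds). Time passes only in rows, so rows that do not move let the fingers close, or fill a call up. It gives the time, the measured TCP pose, the force and the opening at its end, in the units of the state.
- status.get_obs(): the state, without advancing time (a new reading comes with each control period).
- imaging.capture(name): name is "scene" or "top" or "wrist"; returns a dict with "pixels" (480x640x3 uint8, red, green, blue), "mtx" (3x3 intrinsics, pixels), "world_from_camera" (4x4, takes a point from camera to world coordinates). Camera axes: x right, y up, looking along -z (the intrinsics and any distortion apply to the point x, -y, -z); pixel columns grow to the right and rows downward; lengths in m; the calibration is good to about 2 mm. A picture is of the moment at which its call begins. There is no depth.
- job.close_job(): hands the job in, once; it reports no verdict.
The state is a dict: "t": time; "q": joint angles; "joint_vel": joint speeds; "joint_torque": joint torques, N m; "tcp_pos": TCP position; "ee_rot": TCP orientation; "force": force on the tool from outside, world axes, zero at the start; "wrist_torque": the same for the moment, N m; "opening": opening from 0.0 (shut) to 1.0 (fully open).
Only numpy, scipy, OpenCV 4.12 (cv2) and the standard library are available. Lean on these libraries where they do the work, as an engineer would, in place of code of your own. Each camera call takes 0.05 s, during which the arm holds its last target.

## Working session

There is one attempt and no reset: what is moved stays moved. The work goes in short steps, Python scripts to look and compute and a shell command to move; the robot and the scene stay as the last step left them, time stands still between calls to the robot, and variables do not carry over. Pictures are saved under pics/ and viewed, and the job is handed in when it is done.

```bash
mkdir -p pics; ls
python3 - <<'E'
from plant import status, imaging
import cv2
print(status.get_obs())
for n in ["scene","top"]:
    c=imaging.capture(n); cv2.imwrite(f"pics/{n}0.png",c["pixels"][:,:,::-1]); print(n,c["mtx"],c["world_from_camera"],[k for k in c])
E
```

```text
pics
{'t': 0.0, 'q': array([-1.44618166,  0.33393367,  0.03988478,  1.46630257, -0.01341218,
        1.34332706, -0.05851227]), 'joint_vel': array([-0.00144337,  0.000228  , -0.00083356,  0.00081171, -0.0007104 ,
       -0.0002717 , -0.00099452]), 'joint_torque': array([-2.05179003e-04, -6.58530879e+01,  1.36542521e+00, -4.05564523e+01,
        1.67428324e-02,  1.23603604e-02, -4.59380067e-05]), 'tcp_pos': array([0.14420006, 0.63335275, 0.25539137]), 'ee_rot': array([-0.55231381,  0.55312358,  0.44057712, -0.44146978]), 'force': array([ 0.45434295, -0.22404486,  0.23833785]), 'wrist_torque': array([-0.01613443,  0.01016125, -0.01860072]), 'opening': 1.0004534506339076}
scene [[447.03965724   0.         318.99846527]
 [  0.         447.03965724 241.08281656]
 [  0.           0.           1.        ]] [[-4.41791044e-01 -5.96260626e-01  6.70293920e-01  1.14440465e+00]
 [ 8.97117913e-01 -2.93338803e-01  3.30351021e-01  2.29293420e-01]
 [-3.52090959e-04  7.47278805e-01  6.64510544e-01  6.55965982e-01]
 [ 0.00000000e+00  0.00000000e+00  0.00000000e+00  1.00000000e+00]] ['pixels', 'mtx', 'world_from_camera']
top [[522.58007836   0.         317.15673473]
 [  0.         522.58007836 243.16400044]
 [  0.           0.           1.        ]] [[ 3.35371617e-03  9.86748143e-01 -1.62224705e-01  3.23111213e-01]
 [-9.99653417e-01 -9.27776827e-04 -2.63094077e-02 -1.06561641e-01]
 [-2.61112675e-02  1.62256715e-01  9.86403041e-01  1.31417694e+00]
 [ 0.00000000e+00  0.00000000e+00  0.00000000e+00  1.00000000e+00]] ['pixels', 'mtx', 'world_from_camera']
```

View pics/scene0.png

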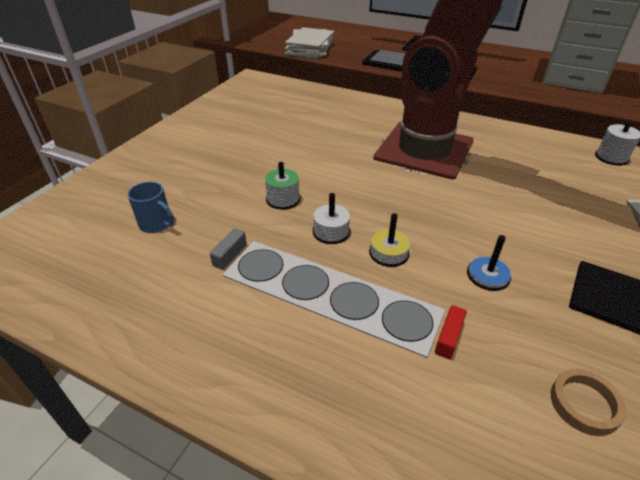

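View pics/top0.png

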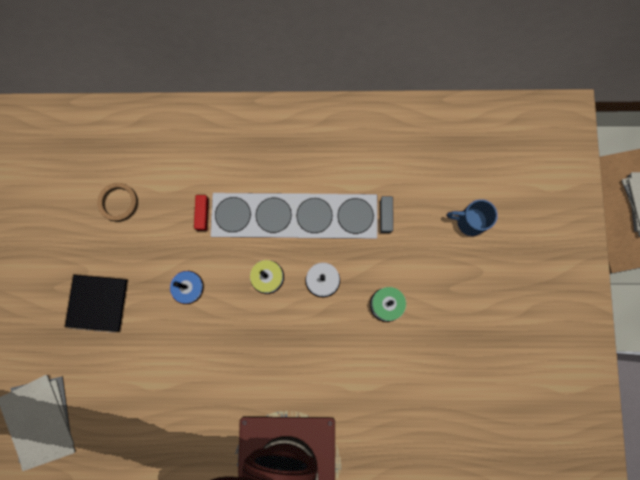

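The top view shows the red block at pixel (201,212), at the left end, so it is next to pad_1. The grey block is at (387,214). The spindles are blue (186,287), yellow (266,276), white (322,279) and green (388,304), and the mug is at (476,217). The order from pad_1 to pad_4 is therefore green, white, yellow, blue. Next I'll measure positions.

```bash
cat > h.py <<'E'
import numpy as np, cv2
from plant import status, imaging
def ray(c,u,v,z):
    K=c["mtx"];T=c["world_from_camera"]
    d=np.array([(u-K[0,2])/K[0,0],-(v-K[1,2])/K[1,1],-1.]);d=T[:3,:3]@d;o=T[:3,3]
    return o+d*(z-o[2])/d[2]
def proj(c,p):
    T=c["world_from_camera"];q=T[:3,:3].T@(np.asarray(p)-T[:3,3]);K=c["mtx"]
    return K[0,2]+K[0,0]*q[0]/-q[2],K[1,2]+K[1,1]*-q[1]/-q[2]
def masks(c):
    hsv=cv2.cvtColor(c["pixels"],cv2.COLOR_RGB2HSV);H,S,V=[hsv[...,i].astype(int) for i in range(3)]
    return dict(green=(H>45)&(H<80)&(S>110),yellow=(H>22)&(H<35)&(S>170),blue=(H>100)&(H<115)&(S>190)&(V>120),
     white=(S<50)&(V>165), grey=(S<60)&(V>70)&(V<150), red=((H<6)|(H>174))&(S>190)&(V>120))
def blobs(m,lo=150,hi=3500):
    m=m.astype(np.uint8)
    cs,_=cv2.findContours(m,cv2.RETR_EXTERNAL,cv2.CHAIN_APPROX_NONE);o=[]
    for k in cs:
        if lo<cv2.contourArea(k)<hi:
            h=cv2.convexHull(k)
            e=cv2.fitEllipse(h); o.append((e[0],e[1],cv2.contourArea(k)))
    return o
E
python3 - <<'E'
from h import *
for n in ["top","scene"]:
    c=imaging.capture(n); M=masks(c); print(n)
    for k,z in dict(green=.064,white=.048,yellow=.032,blue=.016,grey=.008,red=.04).items():
        for e,ax,a in blobs(M[k]):
            if n=="top" and e[1]>400 : continue
            if n=="scene" and e[1]<150: continue
            p=ray(c,*e,z); print(k,np.round(e,1),np.round(ax,1),a,np.round(p[:2]*1000,1))
E
```

```text
top
white [322.4 278. ] [31.7 31.9] 749.0 [445.7 -85.9]
grey [627.9 348.5] [ 21.2 306.8] 1959.5 [ 279.2 -823.5]
grey [626.2 277.7] [24.3 34.8] 405.5 [ 450.9 -835.2]
grey [355.1 215.5] [36.9 37.4] 1041.5 [ 609.3 -168.4]
grey [314. 215.] [36.5 37.3] 1033.0 [610.8 -63.4]
grey [273.2 214.7] [36.4 37.3] 1024.5 [611.9  41.3]
grey [387.  213.5] [20.5 37.5] 370.0 [ 614.4 -249.6]
grey [232.4 214.2] [36.2 37.3] 1022.5 [613.4 146.3]
grey [630.8 197.9] [12.9 71.7] 187.0 [ 653.3 -865. ]
grey [619.6 124.8] [45.4 65.3] 1202.5 [ 848.  -854.6]
scene
green [281.2 177.6] [16.6 29.9] 195.5 [ 383.8 -245.4]
white [331.2 214.9] [21.9 36.1] 435.0 [442. -87.]
grey [407.1 320.7] [41.1 53.2] 1666.0 [615.5 147. ]
grey [354.  300.6] [38.5 50. ] 1460.0 [613.9  41.9]
grey [305.2 282.2] [35.7 47.7] 1295.5 [612.6 -63.2]
grey [260.2 265.2] [32.9 46.2] 1150.0 [ 611.1 -168.5]
grey [389.  249.8] [26.1 37.9] 230.0 [450.   53.7]
grey [227.1 242.9] [20.9 39.9] 373.5 [ 584.4 -269.3]
grey [330.7 225.3] [30.7 36.3] 423.0 [430.8 -92.8]
grey [281.6 189. ] [34.4 37.6] 554.5 [ 355.6 -264.1]
red [451.9 327. ] [19.7 50.9] 598.0 [620.8 223.7]
```

Run:
```python
from h import *
for n,P in dict(top=dict(g=(378,310),y=(272,285),b=(192,294)),scene=dict(y=(385,252),b=(480,268),g=(275,180))).items():
    c=imaging.capture(n); hsv=cv2.cvtColor(c["pixels"],cv2.COLOR_RGB2HSV)
    for k,(u,v) in P.items(): print(n,k,hsv[v,u], hsv[v-1:v+2,u-1:u+2].reshape(-1,3).mean(0))
R=dict(green=((40,88),80,.064),yellow=((20,36),140,.032),blue=((98,118),150,.016))
for n in ["top","scene"]:
    c=imaging.capture(n); hsv=cv2.cvtColor(c["pixels"],cv2.COLOR_RGB2HSV).astype(int);H,S,V=[hsv[...,i] for i in range(3)]
    for k,((a,b),s,z) in R.items():
        m=(H>=a)&(H<=b)&(S>s)&(V>90)
        for e,ax,A in blobs(m,100): print(n,k,np.round(e,1),np.round(ax,1),A,np.round(ray(c,*e,z)[:2]*1000,1))
```

```text
top g [ 66 104 154] [ 65.22222222 103.22222222 154.55555556]
top y [ 30 123 180] [ 30.11111111 124.44444444 179.22222222]
top b [108 145 169] [108.         145.11111111 170.11111111]
scene y [ 26 155 183] [ 25.44444444 153.22222222 179.44444444]
scene b [107 143 160] [107.11111111 128.11111111 160.66666667]
scene g [ 64  92 144] [ 63.66666667  83.33333333 145.55555556]
top green [388.6 303.3] [32.  32.6] 774.5 [ 384.1 -243.3]
scene green [281.3 177.5] [18.3 32.2] 290.0 [ 383.1 -245.6]
scene yellow [390.3 242. ] [23.9 36.6] 426.0 [451.6  54.4]
scene blue [489.8 270.5] [23.3 39. ] 371.0 [427.1 257.8]
```

```bash
cat >> h.py <<'E'
R=dict(green=((40,88),70,.064),yellow=((22,38),95,.032),blue=((98,118),100,.016))
def labels(c,dz=0):
    hsv=cv2.cvtColor(c["pixels"],cv2.COLOR_RGB2HSV).astype(int);H,S,V=[hsv[...,i] for i in range(3)];o=[]
    for k,((a,b),s,z) in R.items():
        m=(H>=a)&(H<=b)&(S>s)&(V>(150 if k=="yellow" else 110))
        m=cv2.morphologyEx(m.astype(np.uint8),cv2.MORPH_OPEN,np.ones((3,3)))
        for e,ax,A in blobs(m,200,1500): o.append((k,np.round(e,1),np.round(ax,1),A,np.round(ray(c,*e,z+dz)[:2]*1000,1)))
    for e,ax,A in blobs((S<45)&(V>165),300,1500): o.append(("white",np.round(e,1),np.round(ax,1),A,np.round(ray(c,*e,.048+dz)[:2]*1000,1)))
    return o
E
python3 - <<'E'
from h import *
for n in ["top","scene"]:
    c=imaging.capture(n)
    for o in labels(c): print(n,*o)
from scipy.spatial.transform import Rotation as Ro
q=status.get_obs()["ee_rot"]; print(Ro.from_quat(np.r_[q[1:],q[0]]).as_matrix().round(3))
E
```

```text
top green [388.8 303.2] [32.8 33.2] 823.0 [ 384.3 -243.7]
top yellow [265.3 275.3] [31.5 31.6] 750.5 [453.8  55.4]
top blue [185.9 286.8] [29.7 31.7] 485.5 [426.3 256. ]
top white [322.4 278. ] [31.5 31.9] 747.0 [445.5 -85.8]
scene green [281.3 177.6] [18.1 32.7] 292.0 [ 383.5 -245.4]
scene yellow [390.2 242.1] [24.6 38.3] 496.5 [452.1  54.3]
scene blue [489.8 270.6] [25.1 41.5] 540.5 [427.5 257.8]
scene white [331.3 215. ] [21.8 35.9] 427.0 [442.1 -86.8]
scene white [308.1  36. ] [18.6 42.4] 425.0 [-618.6 -690.4]
[[ 0.222 -0.    -0.975]
 [ 0.975 -0.     0.222]
 [-0.    -1.     0.   ]]
```

Run:
```python
from h import *
c=imaging.capture("scene"); t=imaging.capture("top")
p=ray(c,618,135,.06);print(p,proj(t,p)); 
tc=status.get_obs()["tcp_pos"];print(proj(c,tc),proj(t,tc))
cv2.imwrite("pics/crop.png",cv2.resize(c["pixels"][80:230,540:,::-1],None,fx=6,fy=4))
w=imaging.capture("wrist");cv2.imwrite("pics/w0.png",w["pixels"][:,:,::-1])
```

```text
[-0.20946894  0.47392588  0.06      ] (np.float64(70.95923033089284), np.float64(570.1398290248816))
(np.float64(767.4402323451714), np.float64(141.32222963518853)) (np.float64(-43.238224118033884), np.float64(419.4606092360103))
```

View pics/crop.png

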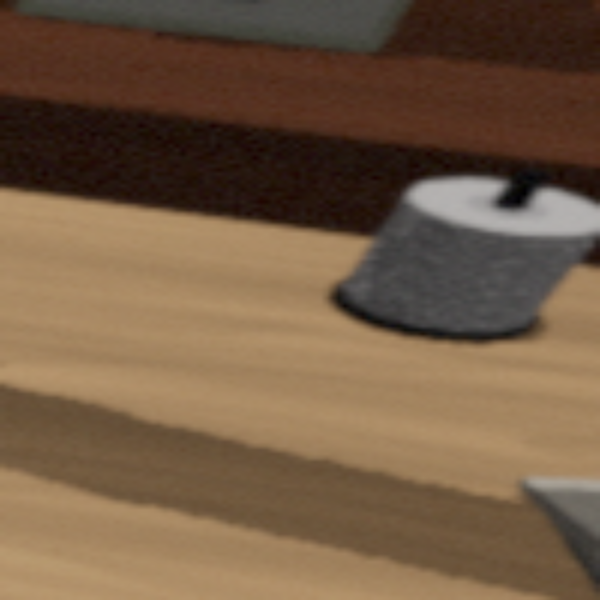

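```bash
python3 -m handwheel '[[60,15,-20,0,0,0,0],[60,25,-33,-3,0,0,0],[60,28,-37,-5,0,0,0],[60,28,-37,-5,0,0,0],[60,28,-37,-5,0,0,0]]' 60
```

```text
t: 1.15
tcp_pos: [0.2692, 0.4682, 0.2383]
ee_rot: [0.553, -0.553, -0.441, 0.441]
force: [0.5, 0.0, -0.1]
opening: 0.6
```

The crop shows an unlabelled spindle of discs behind the robot, outside the area that matters, so it is clutter and I'll leave it alone.

```bash
python3 -m handwheel '[[60,28,-37,-5,0,0,0],[60,28,-37,-5,0,0,0],[60,28,-37,-8,0,0,0],[60,28,-37,-8,0,0,0],[60,27,-37,-8,0,0,0]]'
python3 -m handwheel '[[60,15,-20,-10,0,0,0],[60,4,-6,-10,0,0,0],[60,0,0,-15,0,0,0],[60,0,0,-10,0,0,0],[60,0,0,0,0,0,0]]'
```

```text
t: 1.65
tcp_pos: [0.4082, 0.2831, 0.2044]
ee_rot: [0.553, -0.553, -0.441, 0.441]
force: [0.8, 0.6, 0.1]
opening: 0.601
t: 2.15
tcp_pos: [0.425, 0.2592, 0.1579]
ee_rot: [0.552, -0.552, -0.441, 0.442]
force: [-1.0, -0.5, -0.4]
opening: 0.599
```

```bash
python3 -m handwheel '[[60,2,-2,-15,0,0,0],[60,0,0,-25,0,0,0],[60,0,0,-20,0,0,0],[60,0,0,-8,0,0,0],[60,0,0,0,0,0,0]]'
python3 - <<'E'
from h import *
for n in ["top","scene"]:
    c=imaging.capture(n);
    p=proj(c,(.427,.257,.09));u,v=map(int,p);u=max(u,100)
    cv2.imwrite(f"pics/a_{n}.png",cv2.resize(c["pixels"][max(v-75,0):v+75,u-100:u+100,::-1],None,fx=3,fy=3))
E
```

```text
t: 2.65
tcp_pos: [0.4277, 0.257, 0.0909]
ee_rot: [-0.552, 0.553, 0.441, -0.442]
force: [-0.7, 0.6, -0.3]
opening: 0.596
```

View pics/a_scene.png

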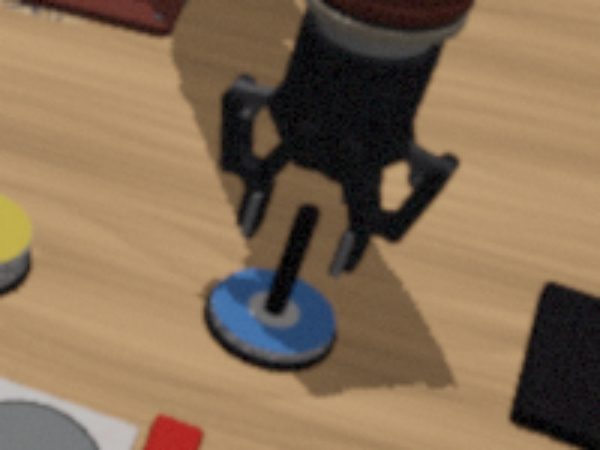

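The post is centred between the jaws. I'll close and lift slightly.

```bash
python3 -m handwheel '[[0,0,0,0,0,0,0],[0,0,0,0,0,0,0],[0,0,0,0,0,0,0],[0,0,0,0,0,0,0],[0,0,0,0,0,0,0]]' 60
python3 -m handwheel '[[0,0,0,0,0,0,0],[0,0,0,0,0,0,0],[0,0,0,10,0,0,0],[0,0,0,25,0,0,0],[0,0,0,35,0,0,0]]'
```

```text
t: 3.25
tcp_pos: [0.4286, 0.2571, 0.0918]
ee_rot: [0.553, -0.553, -0.441, 0.441]
force: [0.1, 1.2, 4.9]
opening: 0.146
t: 3.75
tcp_pos: [0.4272, 0.2557, 0.161]
ee_rot: [-0.553, 0.553, 0.44, -0.442]
force: [0.7, 0.5, -0.3]
opening: 0.147
```

```bash
python3 -m handwheel '[[0,5,-10,30,0,0,0],[0,14,-32,20,0,0,0],[0,17,-42,5,0,0,0],[0,18,-42,0,0,0,0],[0,18,-42,0,0,0,0]]'
python3 -m handwheel '[[0,18,-42,0,0,0,0],[0,18,-42,0,0,0,0],[0,18,-42,0,0,0,0],[0,18,-42,0,0,0,0],[0,16,-37,0,0,0,0]]'
```

```text
t: 4.25
tcp_pos: [0.5005, 0.087, 0.2171]
ee_rot: [0.553, -0.553, -0.441, 0.441]
force: [0.5, 0.8, -1.7]
opening: 0.146
t: 4.75
tcp_pos: [0.5884, -0.1186, 0.2167]
ee_rot: [-0.553, 0.553, 0.441, -0.441]
force: [0.5, 0.7, -1.2]
opening: 0.148
```

```bash
python3 -m handwheel '[[0,14,-32,0,0,0,0],[0,6,-14,-10,0,0,0],[0,2,-4,-25,0,0,0],[0,0,0,-25,0,0,0],[0,0,0,-10,0,0,0]]'
cat > look.py <<'E'
from h import *
import sys
k,u,v,tag=sys.argv[1],float(sys.argv[2]),float(sys.argv[3]),sys.argv[4]  # label, where expected (mm), pic tag
dz=float(sys.argv[5])/1000  # underside height
for n in ["top","scene"]:
    c=imaging.capture(n)
    for o in labels(c,dz):
        if o[0]==k: print(n,*o)
    a,b=map(int,proj(c,(u/1000,v/1000,.08+dz)));a=min(max(a,100),540);b=min(max(b,75),405)
    cv2.imwrite(f"pics/{tag}_{n}.png",cv2.resize(c["pixels"][b-75:b+75,a-100:a+100,::-1],None,fx=3,fy=3))
s=status.get_obs();print(s["tcp_pos"].round(4),s["force"].round(1))
E
python3 look.py blue 610 -168 b 45
```

```text
t: 5.25
tcp_pos: [0.6088, -0.166, 0.144]
ee_rot: [0.554, -0.552, -0.44, 0.442]
force: [-0.1, 0.7, -0.8]
opening: 0.145
top blue [473.7 219. ] [12.8 23.9] 208.0 [ 588.4 -453.4]
scene blue [259.3 242.3] [24.8 39.8] 474.5 [ 600.3 -171.9]
[ 0.6093 -0.1658  0.1451] [ 0.6 -0.1 -0.6]
```

View pics/b_scene.png

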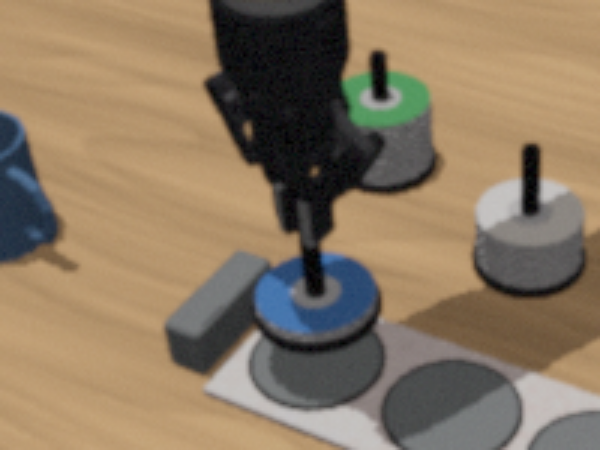

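```bash
python3 -m handwheel '[[0,1.5,-2.5,-15,0,0,0],[0,0,0,-15,0,0,0],[0,0,0,-8,0,0,0],[0,0,0,-4,0,0,0],[0,0,0,0,0,0,0]]'; python3 look.py blue 610 -168 c 11
```

```text
t: 5.85
tcp_pos: [0.6115, -0.1686, 0.1037]
ee_rot: [0.553, -0.552, -0.441, 0.441]
force: [0.3, -0.0, -1.7]
opening: 0.149
top blue [473.8 219.1] [12.9 24. ] 210.0 [ 595.4 -463.1]
scene blue [258.9 257.5] [25.1 38.2] 471.0 [ 609.  -170.9]
[ 0.612  -0.1688  0.1047] [ 0.1  0.2 -0.5]
```

View pics/c_scene.png

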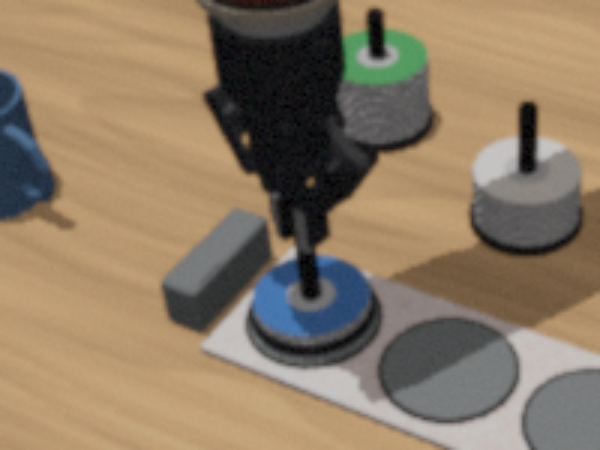

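View pics/c_top.png

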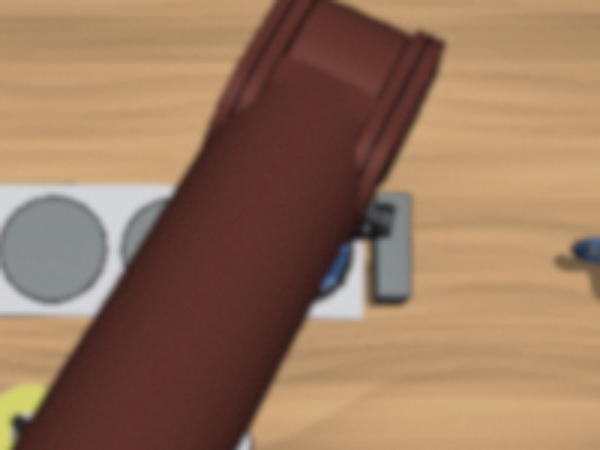

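```bash
python3 -m handwheel '[[0,0,1,-2,0,0,0],[0,0,0,-2,0,0,0],[0,0,0,-1,0,0,0],[0,0,0,0,0,0,0],[0,0,0,0,0,0,0]]'
```

```text
t: 6.45
tcp_pos: [0.612, -0.1675, 0.0999]
ee_rot: [-0.553, 0.553, 0.441, -0.441]
force: [-1.7, 1.3, 5.4]
opening: 0.148
```

```bash
python3 -m handwheel '[[30,0,0,0,0,0,0],[60,0,0,0,0,0,0],[60,0,0,0,0,0,0],[60,0,0,10,0,0,0],[60,0,0,30,0,0,0]]'
python3 -m handwheel '[[60,0,0,40,0,0,0],[60,-28,8,10,0,0,0],[60,-40,15,0,0,0,0],[60,-40,20,0,0,0,0],[60,-35,20,0,0,0,0]]'; python3 look.py blue 610 -168 d 8
```

```text
t: 6.95
tcp_pos: [0.6102, -0.1672, 0.1377]
ee_rot: [0.554, -0.552, -0.44, 0.442]
force: [0.5, -0.0, 0.2]
opening: 0.601
t: 7.45
tcp_pos: [0.467, -0.1047, 0.1895]
ee_rot: [-0.553, 0.553, 0.441, -0.441]
force: [0.3, 0.3, 0.1]
opening: 0.6
scene blue [259.9 259.4] [25.4 38.8] 509.5 [ 610.3 -167.8]
[ 0.4651 -0.1028  0.1895] [-0.1  0.2  0.1]
```

View pics/d_scene.png

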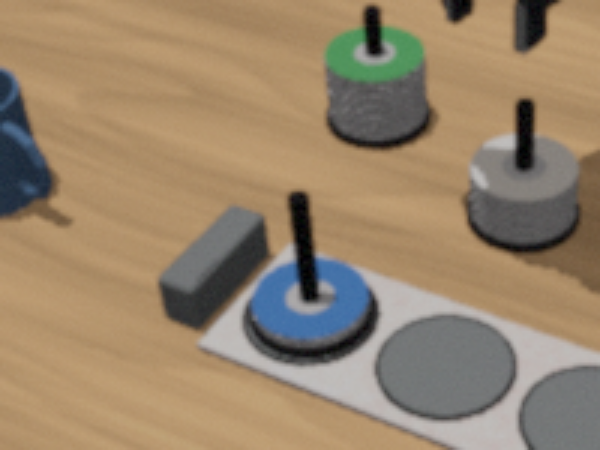

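View pics/d_top.png

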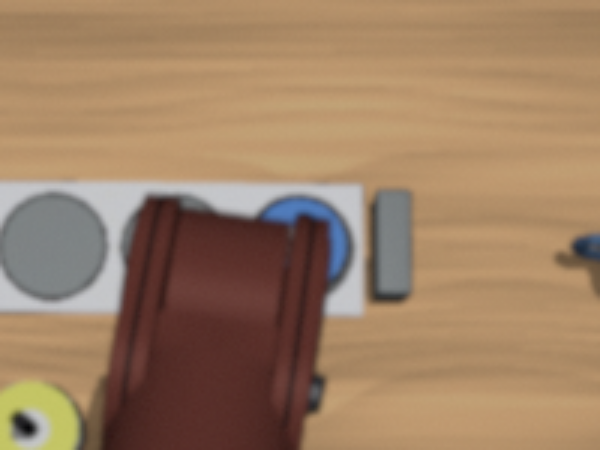

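Blue stands on pad_4, within about 1 mm of the pad centre in the scene view. White is next, at about (444,-86).

```bash
python3 -m handwheel '[[60,-13,10,0,0,0,0],[60,-8,6.5,-10,0,0,0],[60,0,0,-20,0,0,0],[60,0,0,-10,0,0,0],[60,0,0,0,0,0,0]]'
```

```text
t: 8.05
tcp_pos: [0.4473, -0.0886, 0.1486]
ee_rot: [0.553, -0.553, -0.44, 0.442]
force: [-0.3, -0.0, 0.6]
opening: 0.599
```

```bash
python3 -m handwheel '[[60,-3,2,-20,0,0,0],[60,0,0,-20,0,0,0],[60,0,0,-12,0,0,0],[60,0,0,-5,0,0,0],[0,0,0,0,0,0,0]]'
python3 -m handwheel '[[0,0,0,0,0,0,0],[0,0,0,0,0,0,0],[0,0,0,0,0,0,0],[0,0,0,0,0,0,0],[0,0,0,0,0,0,0]]' 60
python3 -m handwheel '[[0,0,0,0,0,0,0],[0,0,0,10,0,0,0],[0,0,0,35,0,0,0],[0,0,0,45,0,0,0],[0,0,0,35,0,0,0]]'
```

```text
t: 8.55
tcp_pos: [0.4448, -0.0865, 0.0923]
ee_rot: [-0.553, 0.553, 0.441, -0.441]
force: [-0.1, 0.3, -0.3]
opening: 0.448
t: 9.05
tcp_pos: [0.4452, -0.0862, 0.0928]
ee_rot: [-0.553, 0.553, 0.441, -0.441]
force: [0.0, 1.2, 5.1]
opening: 0.142
t: 9.55
tcp_pos: [0.4444, -0.0869, 0.2197]
ee_rot: [-0.553, 0.553, 0.441, -0.441]
force: [1.0, -0.1, -2.3]
opening: 0.148
```

```bash
python3 -m handwheel '[[0,15,12,0,0,0,0],[0,33,25,0,0,0,0],[0,38,29,0,0,0,0],[0,38,29,0,0,0,0],[0,27,20,0,0,0,0]]'
python3 -m handwheel '[[0,15,12,0,0,0,0],[0,3,2,-15,0,0,0],[0,0,0,-30,0,0,0],[0,0,0,-25,0,0,0],[0,0,0,-5,0,0,0]]'
```

```text
t: 10.05
tcp_pos: [0.5973, 0.0316, 0.2171]
ee_rot: [0.552, -0.552, -0.442, 0.442]
force: [-0.4, -0.5, -3.4]
opening: 0.144
t: 10.55
tcp_pos: [0.6107, 0.0417, 0.1388]
ee_rot: [0.554, -0.552, -0.439, 0.443]
force: [-0.0, -0.6, -3.3]
opening: 0.146
```

```bash
python3 -m handwheel '[[0,2,0,-15,0,0,0],[0,0,0,-10,0,0,0],[0,0,0,-5,0,0,0],[0,0,0,-3,0,0,0],[0,0,0,0,0,0,0]]'; python3 look.py white 613 41 e 14
```

```text
t: 11.05
tcp_pos: [0.6158, 0.0428, 0.1094]
ee_rot: [-0.553, 0.553, 0.441, -0.441]
force: [0.9, -0.3, -2.5]
opening: 0.141
top white [617.5 140.5] [36.8 47.8] 958.5 [ 785.6 -814.9]
scene white [101.8 411. ] [14.9 39.6] 366.0 [1000.9 -180.7]
scene white [ 83.1 394.2] [33.8 48.5] 879.5 [ 994.  -224.7]
scene white [307.9  36. ] [16.7 45.8] 459.0 [-578.6 -670.4]
[0.6161 0.0428 0.1098] [ 0.5 -0.1 -2.5]
```

View pics/e_scene.png

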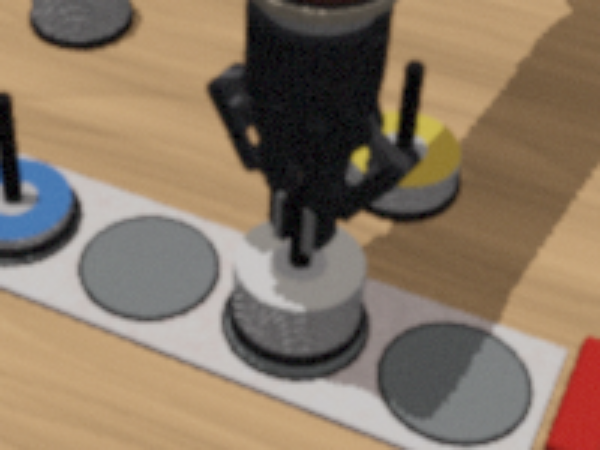

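```bash
python3 -m handwheel '[[0,-2.5,-1,-3,0,0,0],[0,0,0,-3,0,0,0],[0,0,0,-1.5,0,0,0],[0,0,0,-1,0,0,0],[0,0,0,0,0,0,0]]'
```

```text
t: 11.65
tcp_pos: [0.6133, 0.0419, 0.101]
ee_rot: [0.553, -0.553, -0.441, 0.441]
force: [-1.4, 0.3, -0.5]
opening: 0.147
```

```bash
python3 -m handwheel '[[0,0,0,-0.7,0,0,0],[0,0,0,0,0,0,0],[30,0,0,0,0,0,0],[60,0,0,0,0,0,0],[60,0,0,0,0,0,0]]'
python3 -m handwheel '[[60,0,0,15,0,0,0],[60,0,0,35,0,0,0],[60,0,0,35,0,0,0],[60,-30,2,5,0,0,0],[60,-40,3,0,0,0,0]]'
python3 -m handwheel '[[60,-40,3,0,0,0,0],[60,-30,3,0,0,0,0],[60,-13,2,0,0,0,0],[60,0,0,-10,0,0,0],[60,0,0,0,0,0,0]]'
python3 look.py white 613 41 f 8
```

```text
t: 12.15
tcp_pos: [0.6134, 0.0417, 0.1001]
ee_rot: [-0.553, 0.553, 0.441, -0.441]
force: [0.4, 0.8, -0.5]
opening: 0.597
t: 12.65
tcp_pos: [0.5446, 0.0462, 0.1926]
ee_rot: [-0.552, 0.554, 0.442, -0.44]
force: [-1.0, 0.6, 0.1]
opening: 0.6
t: 13.15
tcp_pos: [0.4604, 0.0547, 0.1798]
ee_rot: [0.553, -0.553, -0.441, 0.441]
force: [-1.0, -1.1, 0.2]
opening: 0.601
top white [626.6 307.5] [ 30.1 111.3] 1364.5 [ 375.8 -802.9]
scene white [102.1 475.5] [26.4 89.2] 610.0 [1063.1 -118.3]
scene white [ 38.1 451.3] [23.4 36.8] 332.5 [1078.1 -217.4]
scene white [ 96.  407.7] [27.4 85.8] 626.5 [ 999.6 -196. ]
scene white [308.7  36.1] [16.7 50. ] 447.0 [-595.4 -675.5]
[0.461  0.0544 0.1802] [-0.2 -0.7 -0. ]
```

View pics/f_scene.png

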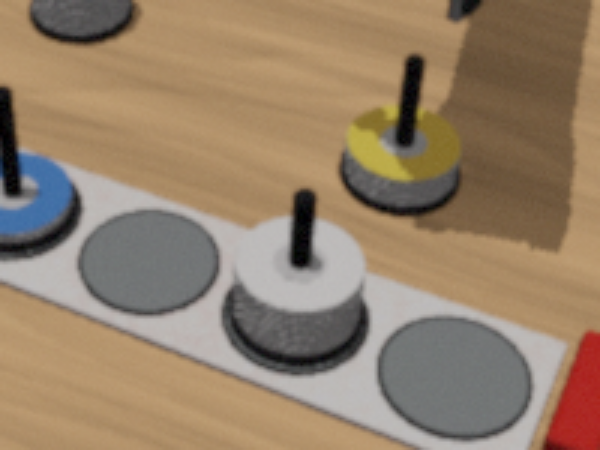

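View pics/f_top.png

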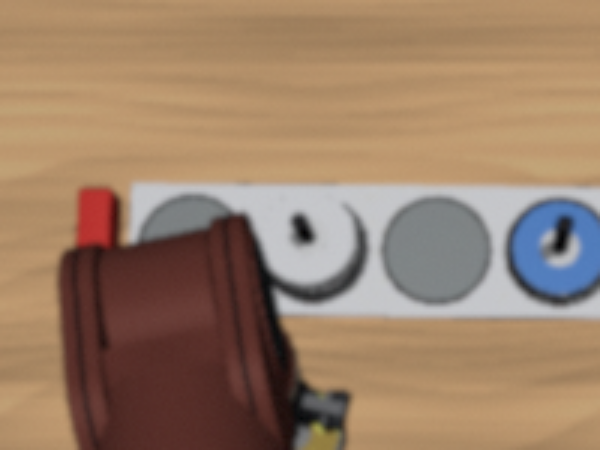

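White stands centred on pad_2. Yellow is next.

```bash
python3 -m handwheel '[[60,-7,0,-10,0,0,0],[60,0,0,-25,0,0,0],[60,0,0,-25,0,0,0],[60,0,0,-20,0,0,0],[60,0,0,-5,0,0,0]]'
```

```text
t: 13.75
tcp_pos: [0.4517, 0.054, 0.0927]
ee_rot: [0.553, -0.553, -0.439, 0.442]
force: [-0.1, -0.5, 0.7]
opening: 0.599
```

```bash
python3 -m handwheel '[[0,1,1,0,0,0,0],[0,0,0,0,0,0,0],[0,0,0,0,0,0,0],[0,0,0,0,0,0,0],[0,0,0,0,0,0,0]]' 60
python3 -m handwheel '[[0,0,0,0,0,0,0],[0,0,0,10,0,0,0],[0,0,0,35,0,0,0],[0,0,0,45,0,0,0],[0,0,0,35,0,0,0]]'
```

```text
t: 14.25
tcp_pos: [0.4548, 0.0559, 0.0958]
ee_rot: [-0.553, 0.553, 0.442, -0.44]
force: [-0.9, -0.9, 4.5]
opening: 0.145
t: 14.75
tcp_pos: [0.4542, 0.0554, 0.2227]
ee_rot: [-0.553, 0.553, 0.441, -0.441]
force: [0.1, 1.5, -2.5]
opening: 0.145
```

```bash
python3 -m handwheel '[[0,15,-12,0,0,0,0],[0,33,-25,0,0,0,0],[0,38,-28,0,0,0,0],[0,37,-28,0,0,0,0],[0,22,-17,0,0,0,0]]'
python3 -m handwheel '[[0,10,-7,-5,0,0,0],[0,2,-2,-20,0,0,0],[0,0,0,-35,0,0,0],[0,0,0,-30,0,0,0],[0,0,0,-10,0,0,0]]'
```

```text
t: 15.25
tcp_pos: [0.601, -0.0563, 0.2204]
ee_rot: [-0.552, 0.553, 0.441, -0.441]
force: [-0.4, 1.3, -1.9]
opening: 0.142
t: 15.75
tcp_pos: [0.6093, -0.0627, 0.1173]
ee_rot: [0.554, -0.552, -0.44, 0.442]
force: [-0.5, 0.9, -2.2]
opening: 0.143
```

```bash
python3 -m handwheel '[[0,0.5,0,-4,0,0,0],[0,0,0,-3,0,0,0],[0,0,0,0,0,0,0],[0,0,0,0,0,0,0],[0,0,0,0,0,0,0]]'; python3 look.py yellow 612 -63 g 15.5
```

```text
t: 16.25
tcp_pos: [0.6122, -0.0632, 0.114]
ee_rot: [-0.552, 0.553, 0.441, -0.441]
force: [0.2, -0.3, -2.1]
opening: 0.143
[ 0.612  -0.0632  0.1137] [ 0.2  0.8 -2.6]
```

View pics/g_scene.png

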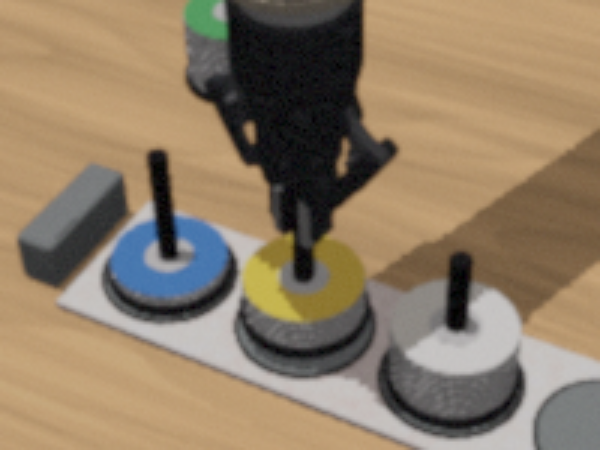

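```bash
python3 -m handwheel '[[0,0,0,-4,0,0,0],[0,0,0,-3,0,0,0],[0,0,0,-2,0,0,0],[0,0,0,-1,0,0,0],[0,0,0,0,0,0,0]]'
```

```text
t: 16.85
tcp_pos: [0.6116, -0.0634, 0.104]
ee_rot: [0.553, -0.553, -0.441, 0.441]
force: [-5.8, 0.2, 10.1]
opening: 0.148
```

```bash
python3 -m handwheel '[[0,0,0,0.7,0,0,0],[0,0,0,0,0,0,0],[30,0,0,0,0,0,0],[60,0,0,0,0,0,0],[60,0,0,0,0,0,0]]'
python3 -m handwheel '[[60,0,0,15,0,0,0],[60,0,0,35,0,0,0],[60,0,0,35,0,0,0],[60,-30,-18,5,0,0,0],[60,-40,-30,0,0,0,0]]'
python3 -m handwheel '[[60,-40,-30,0,0,0,0],[60,-40,-30,0,0,0,0],[60,-35,-30,0,0,0,0],[60,-25,-25,0,0,0,0],[60,-5,-10,0,0,0,0]]'
python3 look.py yellow 612 -63 i 8;python3 look.py green 384 -244 j 0
```

```text
t: 17.35
tcp_pos: [0.6118, -0.0632, 0.1037]
ee_rot: [-0.553, 0.553, 0.441, -0.441]
force: [0.0, 0.2, 0.3]
opening: 0.602
t: 17.85
tcp_pos: [0.5434, -0.1103, 0.1962]
ee_rot: [-0.551, 0.553, 0.443, -0.441]
force: [0.5, -1.8, 0.8]
opening: 0.598
t: 18.35
tcp_pos: [0.394, -0.239, 0.1946]
ee_rot: [0.554, -0.554, -0.441, 0.439]
force: [0.6, -0.2, 0.5]
opening: 0.597
top yellow [313.9 213. ] [29.9 31.5] 702.5 [608.9 -64.1]
scene yellow [305.1 269.5] [29.2 40.4] 619.0 [609.3 -64.4]
[ 0.3964 -0.2377  0.1947] [0.4 0.  0.2]
[ 0.3977 -0.2357  0.1943] [ 0.9  0.  -0.6]
```

View pics/i_scene.png

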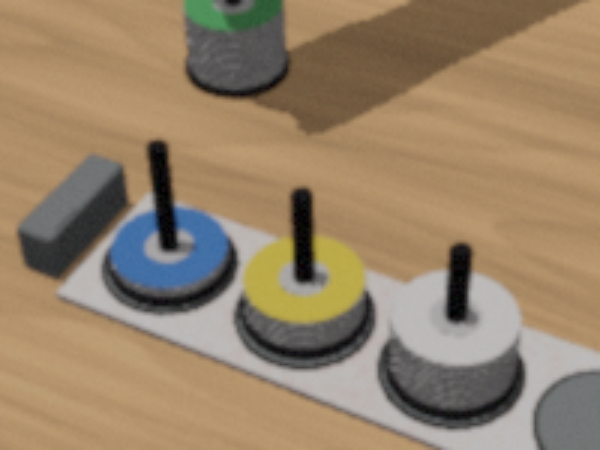

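View pics/i_top.png

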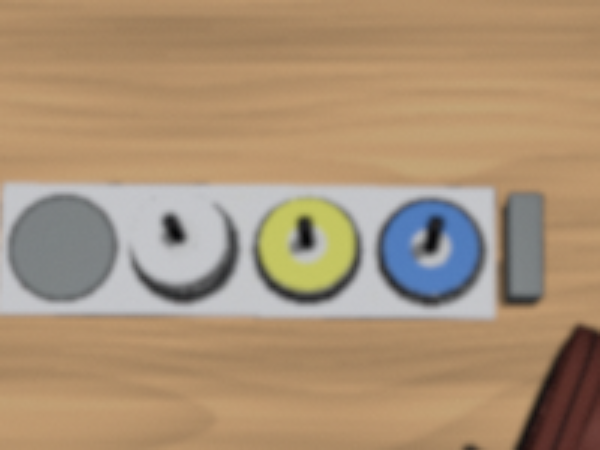

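Yellow stands on pad_3, about 2.5 mm off centre. Green is next, and only 41 mm of its post is bare, so I'll stay higher on this grasp.

```bash
python3 -m handwheel '[[60,-10,-6,0,0,0,0],[60,-4,-2,-10,0,0,0],[60,0,0,-20,0,0,0],[60,0,0,-10,0,0,0],[60,0,0,0,0,0,0]]'
```

```text
t: 19.05
tcp_pos: [0.3817, -0.2437, 0.1523]
ee_rot: [0.553, -0.552, -0.44, 0.442]
force: [-1.2, -0.2, 0.4]
opening: 0.597
```

```bash
python3 -m handwheel '[[60,2,0,-20,0,0,0],[60,0,0,-20,0,0,0],[60,0,0,-12,0,0,0],[60,0,0,-3,0,0,0],[60,0,0,0,0,0,0]]'
python3 look.py green 384 -244 k 0
```

```text
t: 19.55
tcp_pos: [0.3848, -0.2443, 0.099]
ee_rot: [0.553, -0.553, -0.441, 0.441]
force: [-0.2, -0.8, 0.2]
opening: 0.606
[ 0.3852 -0.2445  0.0995] [-0.8 -0.3  0.1]
```

View pics/k_scene.png

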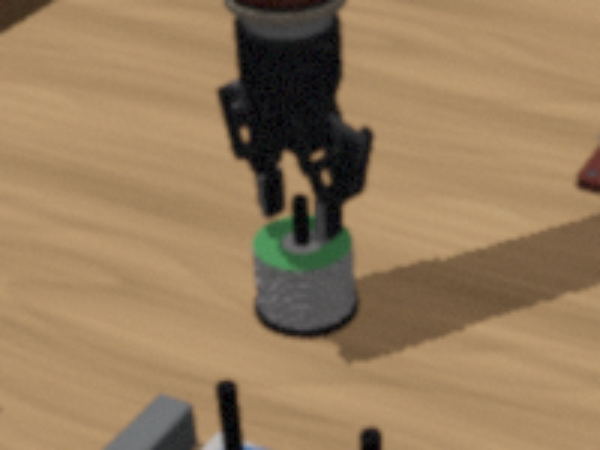

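```bash
python3 -m handwheel '[[60,0,0,-3,0,0,0],[0,0,0,0,0,0,0],[0,0,0,0,0,0,0],[0,0,0,0,0,0,0],[0,0,0,0,0,0,0]]' 80
python3 -m handwheel '[[0,0,0,0,0,0,0],[0,0,0,0,0,0,0],[0,0,0,10,0,0,0],[0,0,0,30,0,0,0],[0,0,0,40,0,0,0]]'
```

```text
t: 20.15
tcp_pos: [0.3849, -0.2442, 0.0959]
ee_rot: [-0.553, 0.553, 0.441, -0.441]
force: [-0.4, 0.8, 1.3]
opening: 0.138
t: 20.65
tcp_pos: [0.3831, -0.2442, 0.1758]
ee_rot: [0.554, -0.552, -0.439, 0.442]
force: [1.1, 0.5, -2.4]
opening: 0.14
```

```bash
python3 -m handwheel '[[0,0,5,35,0,0,0],[0,12,20,30,0,0,0],[0,22,38,5,0,0,0],[0,23,40,0,0,0,0],[0,23,40,0,0,0,0]]'
python3 -m handwheel '[[0,23,40,0,0,0,0],[0,23,40,0,0,0,0],[0,23,40,0,0,0,0],[0,23,40,0,0,0,0],[0,20,30,0,0,0,0]]'
```

```text
t: 21.15
tcp_pos: [0.4652, -0.1001, 0.2468]
ee_rot: [-0.553, 0.553, 0.441, -0.44]
force: [0.8, -0.8, -2.9]
opening: 0.138
t: 21.65
tcp_pos: [0.5772, 0.0918, 0.2459]
ee_rot: [-0.552, 0.552, 0.441, -0.442]
force: [0.7, -0.9, -3.0]
opening: 0.143
```

```bash
python3 -m handwheel '[[0,23,35,0,0,0,0],[0,11,16,-10,0,0,0],[0,3,4,-30,0,0,0],[0,0,0,-40,0,0,0],[0,0,0,-30,0,0,0]]'
python3 -m handwheel '[[0,0,0,-12,0,0,0],[0,0,0,-5,0,0,0],[0,0,0,0,0,0,0],[0,0,0,0,0,0,0],[0,0,0,0,0,0,0]]';python3 look.py green 614 147 l 12
```

```text
t: 22.15
tcp_pos: [0.6129, 0.1438, 0.1339]
ee_rot: [-0.553, 0.553, 0.44, -0.442]
force: [0.3, 0.6, -2.2]
opening: 0.138
t: 22.65
tcp_pos: [0.6146, 0.1439, 0.1205]
ee_rot: [-0.552, 0.553, 0.442, -0.44]
force: [0.4, 0.0, -2.6]
opening: 0.139
scene green [396.9 292.7] [12.8 25.7] 206.5 [620.5 121. ]
[0.6143 0.1439 0.1199] [-0.1  0.2 -2.6]
```

View pics/l_scene.png

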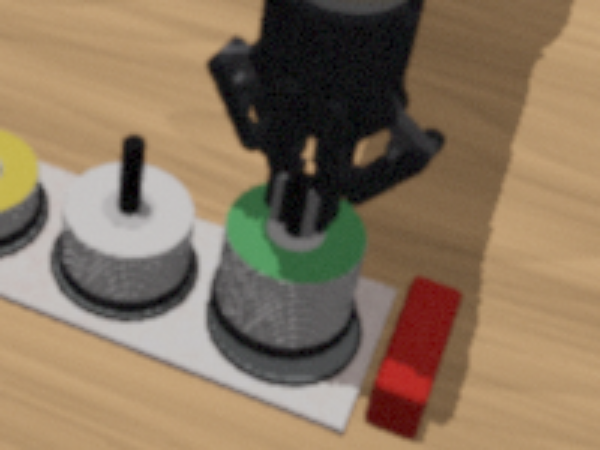

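```bash
python3 -m handwheel '[[0,0,2.7,-4,0,0,0],[0,0,0,-5,0,0,0],[0,0,0,-3,0,0,0],[0,0,0,-2,0,0,0],[0,0,0,0,0,0,0]]'
```

```text
t: 23.25
tcp_pos: [0.6136, 0.1464, 0.1045]
ee_rot: [0.553, -0.553, -0.441, 0.441]
force: [-0.5, -0.1, -2.1]
opening: 0.14
```

```bash
python3 -m handwheel '[[0,0,0,-0.5,0,0,0],[0,0,0,-0.5,0,0,0],[0,0,0,-0.5,0,0,0],[0,0,0,0,0,0,0],[0,0,0,0,0,0,0]]'
```

```text
t: 23.75
tcp_pos: [0.614, 0.1465, 0.104]
ee_rot: [0.553, -0.553, -0.441, 0.441]
force: [-2.9, -0.5, 6.3]
opening: 0.14
```

```bash
python3 -m handwheel '[[30,0,0,0,0,0,0],[60,0,0,0,0,0,0],[60,0,0,0,0,0,0],[60,0,0,10,0,0,0],[60,0,0,35,0,0,0]]'
python3 -m handwheel '[[60,0,0,40,0,0,0],[60,-10,10,15,0,0,0],[60,-30,30,0,0,0,0],[60,-35,35,0,0,0,0],[60,-35,35,0,0,0,0]]'
python3 -m handwheel '[[60,-35,35,0,0,0,0],[60,-35,35,0,0,0,0],[60,-30,35,0,0,0,0],[60,0,20,0,0,0,0],[60,0,0,0,0,0,0]]'
python3 - <<'E'
from h import *
for n in ["top","scene"]:
    c=imaging.capture(n)
    for o in labels(c,.008): print(n,*o)
    u,v=map(int,proj(c,(.612,-.01,.04)))
    cv2.imwrite(f"pics/m_{n}.png",cv2.resize(c["pixels"][v-100:v+100,u-130:u+130,::-1],None,fx=3,fy=3))
print(status.get_obs()["force"].round(1))
E
```

```text
t: 24.25
tcp_pos: [0.6118, 0.1462, 0.1461]
ee_rot: [0.553, -0.552, -0.439, 0.443]
force: [0.9, 0.5, -0.0]
opening: 0.599
t: 24.75
tcp_pos: [0.5029, 0.2571, 0.2043]
ee_rot: [-0.553, 0.553, 0.441, -0.44]
force: [0.0, 1.1, -0.9]
opening: 0.597
t: 25.25
tcp_pos: [0.402, 0.3849, 0.204]
ee_rot: [0.552, -0.551, -0.443, 0.442]
force: [-1.0, -1.2, -0.3]
opening: 0.597
top green [227.9 208.8] [30.6 31.6] 723.0 [612.8 145.3]
top yellow [313.9 212.9] [29.7 30.8] 683.5 [609.3 -64.3]
top blue [355.2 214.2] [30.9 31.9] 741.0 [ 609.2 -167.8]
scene green [411.6 296.5] [33.3 46. ] 814.0 [614.  145.9]
scene yellow [305.1 269.5] [29.2 40.4] 618.5 [609.2 -64.5]
scene blue [259.9 259.4] [25.3 38.7] 509.5 [ 610.3 -167.9]
scene white [308.2  36.1] [18.6 42.7] 424.5 [-595.2 -677.8]
[ 0.1 -0.9 -0.2]
```

View pics/m_scene.png

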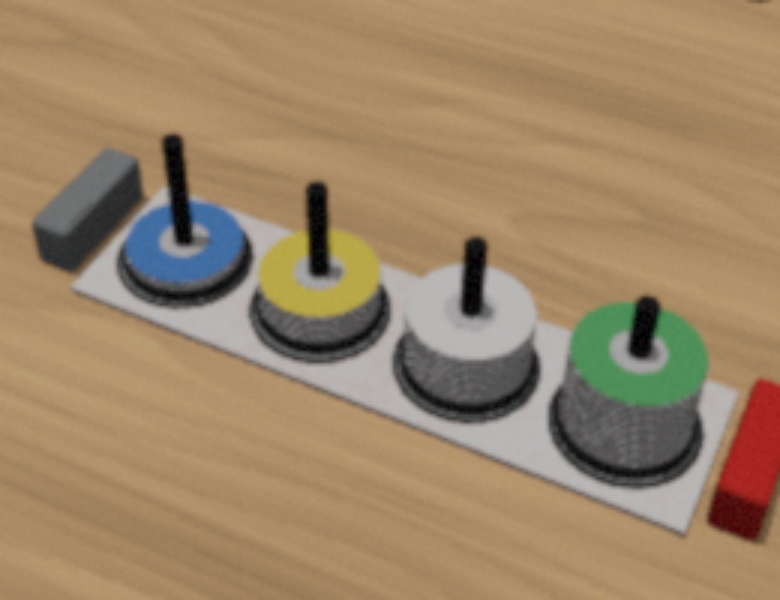

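View pics/m_top.png

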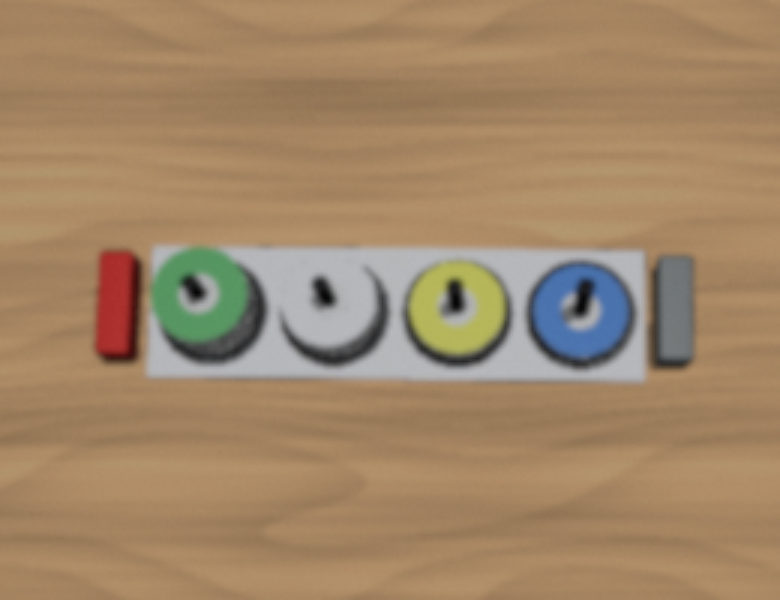

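Both views show all four spindles upright on their pads in the right order. Green, yellow and blue measure within 3 mm of the pad centres. White's label merges with the white board in the mask, but the pad rim looks even around its base. Handing in.

```bash
python3 -c "
from plant import job; print(job.close_job())"
```

```text
the job is handed in; nothing more can be done
None
```

The four spindles stand upright and released on the pads: green on pad_1 next to the red block, then white on pad_2, yellow on pad_3 and blue on pad_4. I handed the job in at about 25 s, with the gripper clear of everything and the mug never approached.

- **Measured offsets:** in the last top and scene images, green and blue are about 1–2 mm from their pad centres. Yellow is about 2–4 mm off, mostly in x. All are inside the pad rims.
- **White not measured:** the colour mask could not separate its label from the white board. I judged its centring by eye, from the even rim around its base and a gripper position about 1 mm from the pad centre at release.
- **Camera agreement:** the two cameras agreed to within about 2 mm on the pads, green, yellow and blue. They differed by 3.5 mm on white before it was moved.
- **Forces:** the highest wrist force reading I saw was about 12 N, while setting yellow down. I backed off slightly before releasing it.

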